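# Level the dye scale and load the ordered tin

## Robot

A 7-joint arm with a two-finger parallel gripper is mounted at the origin on the work surface. World frame = base frame: x ahead of the robot, y to its left, z up, the work surface at z = 0. Lengths are in m, angles in rad, forces in N, time in s.
With the tool pointing down it reaches from about 0.425 to 0.875 m from the base axis. Payload 4.7 kg.
Tool frame: the origin (TCP) lies between the finger pads; the fingertips stand 11 mm ahead of it and the grasp point (between the pads) lies 8 mm behind it; z points along the fingers, y is the line along which they close (so a half turn about z gives the same grasp; the last joint's range is limited). The gripper opens to 87 mm and grips with 3 to 60 N. Pads are 19 mm wide; open, the fingers measure 117 mm over their backs; the gripper's body (75 mm by 190 mm) begins 51 mm behind the grasp point.
Start: joints at [1.143, 0.321, -0.07, 1.45, 0.023, 1.371, -0.057], TCP at [0.278, -0.588, 0.234] pointing down, gripper open.
Joint ranges: [-2.86, 2.86], [-0.3, 2.09], [-1.38, 1.24], [0.06, 2.45], [-1.56, 4.7], [0.09, 2.05], [-2.69, 2.69]. Speed limits (rad/s): [2.57, 2.57, 3.14, 3.14, 3.14, 3.14, 3.14].

## Interface

Orientations are given as a rotation vector (axis times angle).
In Python, from bench import ctrl gives the robot as it stands. The module is installed in compiled form; this text tells all that it offers.
- The arm moves only by the shell command python3 -m inch 'ROWS' [FORCE]. ROWS is JSON, a list of rows, each an object with "slide": the shift along the tool's x, y, z scaled (see below), a list of three; "angular": the turn, a rotation vector about the tool's x, y, z scaled (see below), a list of three; "claw": the opening, from -1 (shut) to 1 (fully open). In form: [{"slide": [tx, ty, tz], "angular": [rx, ry, rz], "claw": claw}, ...]. A call has 1 to 10 rows; each row is the pose to reach, as a shift and turn from the pose commanded when the call began, along the tool's axes at that moment; what a row does not reach only later rows make up. The controller multiplies each number of a shift by 0.25 m and each number of a turn by 30 degrees. A row lasts 1/10 s, in which the tool goes at most 50 mm and 8.59 degrees, less where a joint would pass 70% of its speed; a pose out of reach is approached as far as the arm can. A call with a number of a shift or a turn outside -1 to 1 is refused whole. A call with a gripper value outside its range is refused whole. The fingers move at their own pace and stop on an object; FORCE is the grip in N (left out, the last holds). Time passes only in rows, so rows that repeat a pose let the fingers close. It gives the time, the measured TCP pose, the force, the opening and the grip force at its end, in the units of the state.
- ctrl.get_state(): the state, without advancing time (a new reading comes with each control period).
- ctrl.get_image(name): name is "scene" or "top"; returns a dict with "color" (420x560x3 uint8, red, green, blue), "depth" (420x560 float32, m along the optical axis (not along the pixel's ray), 0 where there is no reading), "camera_matrix" (3x3 intrinsics, pixels), "extrinsics" (4x4, takes a point from camera to world coordinates). Camera axes: x right, y up, looking along -z (the intrinsics and any distortion apply to the point x, -y, -z); pixel columns grow to the right and rows downward; lengths in m; the calibration is good to about 2 mm. A picture is of the moment at which its call begins.
- ctrl.close_job(): hands the job in; it is judged then, once.
Trained networks look in the newest picture that a camera, given by its name, has taken for a name from the list of things; names that differ only in an ending like _2 or _b are one class to them, and where a whole thing is asked for, a point or a joint stands for the part that bears it (a point fixed in the world has none). Each returns a list of dicts, best first, with "confidence" (0 to 1); they miss things now and then, are a little off and sometimes report something else, mostly with a low value. They report only what shows in the picture. A call takes as long as a camera call. They do not tell look-alikes from the thing itself.
- ctrl.find_in(query, camera): "bbox" ([centre column, centre row, width, height] in pixels, round what is visible of it).
- ctrl.outline_of(query, camera): "mask" (420x560 bool, what is visible of it) and "bbox" ([centre column, centre row, width, height] in pixels, round what is visible of it).
The state is a dict: "time": time; "joint_positions": joint angles; "qd": joint speeds; "joint_torque": joint torques, N m; "position": TCP position; "tool_rot": TCP orientation; "ft_force": force on the tool from outside, world axes, zero at the start; "torque": the same for the moment, N m; "grip_width": opening from 0.0 (shut) to 1.0 (fully open); "grip_force": force on a finger pad.
Only numpy, scipy, OpenCV 4.12 (cv2) and the standard library are available. Lean on these libraries where they do the work, as an engineer would, in place of code of your own. Each camera call takes 0.05 s, during which the arm holds its last target. There are 200 camera calls.

## Task

Level the weighing plate by turning its two wing knobs, whichever need it and whichever way, until both front corners are flush with their yellow posts. Then take the dye tin whose colour matches the sample board on the clipboard and set it down gently, upright, inside the ring on the plate. Leave the other tins and everything else on the bench where they stand.

Things in the scene. Friction and masses are not known exactly. Their poses are not given: they have to be found in the camera images.
- tin_red: loose upright oblong dye tin, bare metal with a red band and red top, 84 mm (its x) by 52 mm (its y) by 110 mm tall, plus a white cap 30 mm across and 12 mm high in the middle of the top; about 0.3 to 0.6 kg; origin at the centre of its underside, z up
- tin_yellow: loose upright oblong dye tin, bare metal with a yellow band and yellow top, 84 mm (its x) by 52 mm (its y) by 110 mm tall, plus a white cap 30 mm across and 12 mm high in the middle of the top; about 0.3 to 0.6 kg; origin at the centre of its underside, z up
- tin_blue: loose upright oblong dye tin, bare metal with a blue band and blue top, 84 mm (its x) by 52 mm (its y) by 110 mm tall, plus a white cap 30 mm across and 12 mm high in the middle of the top; about 0.3 to 0.6 kg; origin at the centre of its underside, z up
- card_red: fixed flat sample board, 100 x 80 x 5 mm, white with a red field; one of the three boards lies on the clipboard, the other two on the grey tray; origin at the centre of its underside
- card_yellow: fixed flat sample board, 100 x 80 x 5 mm, white with a yellow field; one of the three boards lies on the clipboard, the other two on the grey tray; origin at the centre of its underside
- card_blue: fixed flat sample board, 100 x 80 x 5 mm, white with a blue field; one of the three boards lies on the clipboard, the other two on the grey tray; origin at the centre of its underside
- clipboard: fixed brown wooden clipboard with a steel clip, 150 x 120 x 8 mm, flat on the bench, origin at the centre of its underside; the sample board on it (centred about 12 mm from this origin) is the order
- scale: fixed grey base of the weighing platform, 300 x 240 mm, with a white display housing (90 mm high) along its far (+x) edge; origin at the centre of its underside, -x is its front. Two yellow posts stand at the front corners of the plate: their tops are 50 mm above the bench, flush with the yellow plate corners when the plate is level
- plate: square aluminium weighing plate, 200 x 200 x 8 mm, with a black ring of 150 mm diameter marked round its middle; origin at the centre of its upper face (50 mm above the bench when level), z is its normal. It tips about a pivot at the middle of its rear edge; its front corners are raised and lowered by the two knobs; its front edge may be up to about 20 mm high or low
- knob_left: red wing knob by the left front corner of the plate (+y side); stays where left (0.12 N m). Grip the wing: a bar 72 mm long (knob's x), 14 mm thick (y), 4 to 46 mm above the origin, on the axis, 54 mm above the bench. Clockwise from above raises that corner, anticlockwise lowers it, about 6 mm a radian; up to half a turn needed
- knob_right: green wing knob by the right front corner of the plate (-y side); stays where left (0.12 N m). Grip the wing: a bar 72 mm long (knob's x), 14 mm thick (y), 4 to 46 mm above the origin, on the axis, 54 mm above the bench (up to 4 mm off and 6 deg leaning while the left corner is off). Clockwise from above raises that corner, anticlockwise lowers it, about 6 mm a radian; up to half a turn needed
- tilt_left (a joint): tilt of the plate due to the left foot, rad: 0 when its left front corner is level, positive when that corner is too high; grows 0.035 per radian of clockwise turn of the left knob
- corner_left (a point): upper face of the plate at its left front corner; 50 mm above the bench when level
- tilt_right (a joint): tilt of the plate due to the right foot, rad: 0 when its right front corner is level, positive when that corner is too high; grows 0.035 per radian of clockwise turn of the right knob
- corner_right (a point): upper face of the plate at its right front corner; 50 mm above the bench when level
- beaker: white open plastic beaker, 76 mm across, 95 mm tall; loose bystander, origin at the centre of its underside
- jar: amber jar with black lid, 72 mm across, 90 mm tall; loose bystander, origin at the centre of its underside
- bowl: steel bowl, 130 mm across, 50 mm tall; loose bystander, origin at the centre of its underside
- spoon: steel spoon lying flat, 160 mm long; loose bystander, origin near its middle, on its underside
- brush: brush lying flat, 190 mm long; loose bystander, origin near its middle, on its underside
- bottle: clear bottle with blue cap, 66 mm across, 170 mm tall; loose bystander, origin at the centre of its underside
Things that resemble listed ones, but are neither listed nor needed, are in the scene too. What is shaped like the tin_yellow but purple is not meant.

How it is judged:
At the end, for the whole second after the job is handed in: The plate is level within 1.7 degrees (0.03 rad); the tin with the colour of the board on the clipboard stands upright on the plate, at rest, its centre within 35 mm of the plate's centre; the other tins are within 30 mm and the bystanders within 40 mm of where they started (angle between plate's own z axis and vertical below 0.03 rad and ((horizontal distance between card_red and clipboard below 0.04 m and horizontal distance between tin_red and plate below 0.035 m and z of tin_red in the frame of plate between -0.006 and 0.006 m and angle between tin_red's own z axis and vertical below 0.06 rad and linear speed of tin_red below 0.02 m/s and distance of each of tin_yellow, tin_blue from where it was at the start of the episode below 0.03 m) or (horizontal distance between card_yellow and clipboard below 0.04 m and horizontal distance between tin_yellow and plate below 0.035 m and z of tin_yellow in the frame of plate between -0.006 and 0.006 m and angle between tin_yellow's own z axis and vertical below 0.06 rad and linear speed of tin_yellow below 0.02 m/s and distance of each of tin_red, tin_blue from where it was at the start of the episode below 0.03 m) or (horizontal distance between card_blue and clipboard below 0.04 m and horizontal distance between tin_blue and plate below 0.035 m and z of tin_blue in the frame of plate between -0.006 and 0.006 m and angle between tin_blue's own z axis and vertical below 0.06 rad and linear speed of tin_blue below 0.02 m/s and distance of each of tin_red, tin_yellow from where it was at the start of the episode below 0.03 m)) and distance of each of beaker, jar, bowl, spoon, brush, bottle from where it was at the start of the episode below 0.04 m); the robot touches nothing.
It fails at once if a tin is set on the plate before the plate is level (over 2.3 degrees) (angle between plate's own z axis and vertical above 0.04 rad and contact force between any of tin_red, tin_yellow, tin_blue and plate above 0.5 N).
It fails at once if a tin is dropped or slammed on the plate (over 50 N) (contact force between any of tin_red, tin_yellow, tin_blue and plate above 50 N).
It fails at once if a tin that was not ordered is moved by more than 30 mm ((horizontal distance between card_red and clipboard above 0.04 m and distance of tin_red from where it was at the start of the episode above 0.03 m) or (horizontal distance between card_yellow and clipboard above 0.04 m and distance of tin_yellow from where it was at the start of the episode above 0.03 m) or (horizontal distance between card_blue and clipboard above 0.04 m and distance of tin_blue from where it was at the start of the episode above 0.03 m)).
It fails at once if a bystander is moved by more than 40 mm (distance of any of beaker, jar, bowl, spoon, brush, bottle from where it was at the start of the episode above 0.04 m).
It also fails if it takes over 72 s, if anything falls off the work surface, if the arm or the gripper's body presses on something with over 40 N, if the wrist force passes 120 N, or if a joint passes its speed limit or range.

## Working session

There is one attempt and no reset: what is moved stays moved. The work goes in short steps, Python scripts to look and compute and a shell command to move; the robot and the scene stay as the last step left them, time stands still between calls to the robot, and variables do not carry over. Pictures are saved under pics/ and viewed, at most 10 in all, crops included, and the job is handed in when it is done.

```bash
mkdir -p pics; cat > h.py <<'E'
import numpy as np, cv2
from bench import ctrl
from scipy.spatial.transform import Rotation as R
def cloud(im):
    K=np.array(im["camera_matrix"]);E=np.array(im["extrinsics"]);d=im["depth"]
    v,u=np.mgrid[0:420,0:560]
    P=np.stack([(u-K[0,2])/K[0,0]*d,-(v-K[1,2])/K[1,1]*d,-d],-1)
    W=P@E[:3,:3].T+E[:3,3]; W[d==0]=np.nan
    return W
def save(im,name): cv2.imwrite(f"pics/{name}.png",im["color"][:,:,::-1])
def tool(): 
    s=ctrl.get_state(); return s,np.array(s["position"]),R.from_rotvec(s["tool_rot"]).as_matrix()
def goto(p,yaw=None):
    "slide numbers to p (world)"
    s,t,M=tool(); print("slide",np.round(M.T@(np.array(p)-t)/0.25,3), "tool y axis yaw",np.degrees(np.arctan2(M[1,1],M[0,1])))
E
python3 - <<'E'
from h import *
for n in("scene","top"):
    im=ctrl.get_image(n); save(im,n+"0"); W=cloud(im); np.save(n+"W.npy",W)
    print(n,np.array(im["extrinsics"]).round(2).tolist())
    for q in ["tin_red","tin_yellow","tin_blue","card_red","card_yellow","card_blue","clipboard","scale","plate","knob_left","knob_right","beaker","jar","bowl","spoon","brush","bottle"]:
        for o in ctrl.outline_of(q,n)[:2]:
            p=W[o["mask"]]; print(q,round(o["confidence"],2),np.round(o["bbox"]),np.nanmedian(p,0).round(3),np.nanmax(p[:,2]).round(3))
s,t,M=tool();print(s["time"],t,M.round(2))
E
```

```text
scene [[0.67, -0.64, 0.37, 0.98], [0.74, 0.59, -0.33, -0.52], [-0.01, 0.5, 0.87, 1.19], [0.0, 0.0, 0.0, 1.0]]
tin_yellow 0.95 [200. 267.  39.  42.] [ 0.509 -0.4    0.106] 0.125
tin_yellow 0.88 [115. 253.  30.  41.] [ 0.31  -0.545  0.1  ] 0.124
tin_blue 0.67 [270. 276.  38.  42.] [ 0.644 -0.279  0.107] 0.125
card_red 0.57 [420. 150.  37.  30.] [0.635 0.396 0.012] 0.019
card_yellow 0.6 [350.  93.  33.  30.] [0.298 0.413 0.011] 0.022
card_blue 0.78 [330. 112.  33.  24.] [0.304 0.306 0.012] 0.017
clipboard 0.74 [423. 155.  53.  41.] [0.685 0.385 0.007] 0.022
scale 0.62 [348. 184. 145. 133.] [0.602 0.092 0.051] 0.103
scale 0.56 [420. 151.  35.  30.] [0.634 0.395 0.012] 0.019
plate 0.67 [357. 193.  87.  80.] [0.609 0.11  0.052] 0.064
plate 0.53 [200. 269.  44.  42.] [ 0.508 -0.4    0.106] 0.125
knob_left 0.59 [366. 133.  19.  26.] [0.483 0.279 0.076] 0.103
knob_right 0.78 [288. 184.  20.  20.] [ 0.458 -0.038  0.077] 0.103
beaker 0.75 [312. 302.  25.  34.] [ 0.769 -0.238  0.087] 0.093
beaker 0.64 [200. 221.  45.  40.] [ 0.352 -0.309  0.019] 0.052
jar 0.64 [310. 302.  24.  32.] [ 0.767 -0.23
[... 1634 characters left out ...]
0.  19.  14.] [0.473 0.286 0.081] 0.106
knob_right 0.74 [268. 216.  20.   9.] [ 0.448 -0.033  0.07 ] 0.106
beaker 0.62 [298. 156.  20.  21.] [ 0.703 -0.153  0.05 ] 0.107
beaker 0.56 [135. 204.  29.  45.] [0.53  0.497 0.017] 0.033
jar 0.56 [316. 138.  17.  20.] [ 0.746 -0.223  0.087] 0.098
bowl 0.68 [344. 238.  37.  37.] [ 0.37  -0.313  0.02 ] 0.06
bowl 0.38 [320. 209.  16.  24.] [ 0.47  -0.219  0.11 ] 0.129
spoon 0.54 [298. 239.  22.  39.] [ 0.348 -0.148  0.012] 0.027
brush 0.72 [136. 204.  32.  41.] [0.53  0.496 0.017] 0.033
bottle 0.65 [368. 160.  24.  22.] [ 0.657 -0.408  0.11 ] 0.179
1.8 [ 0.27789841 -0.58760653  0.23355606] [[ 0.9   0.43 -0.  ]
 [ 0.43 -0.9  -0.  ]
 [-0.    0.   -1.  ]]
```

```bash
python3 - <<'E'
import cv2
a=cv2.imread("pics/scene0.png");b=cv2.imread("pics/top0.png")
cv2.imwrite("pics/s1.png",cv2.resize(a[70:360,80:480],(800,580),interpolation=cv2.INTER_CUBIC))
cv2.imwrite("pics/t1.png",cv2.resize(b[110:290,110:400],(800,497),interpolation=cv2.INTER_CUBIC))
E
```

```text
(no output)
```

View pics/s1.png

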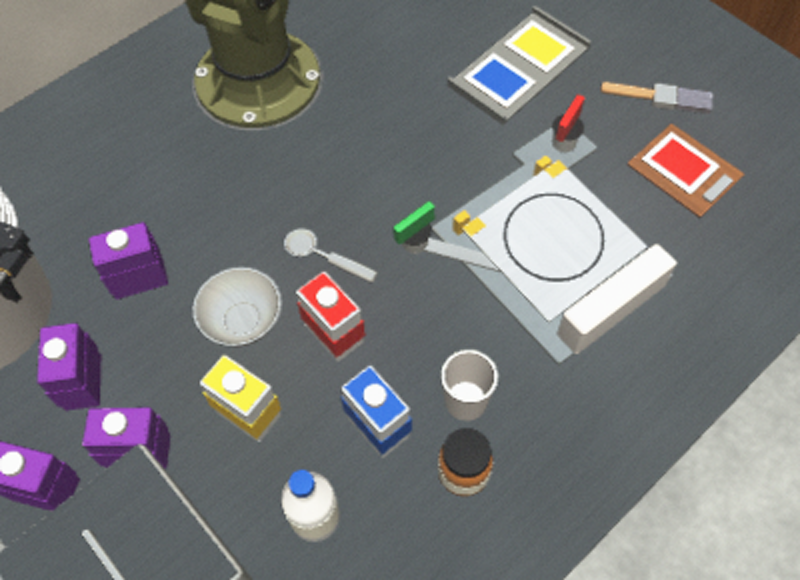

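View pics/t1.png

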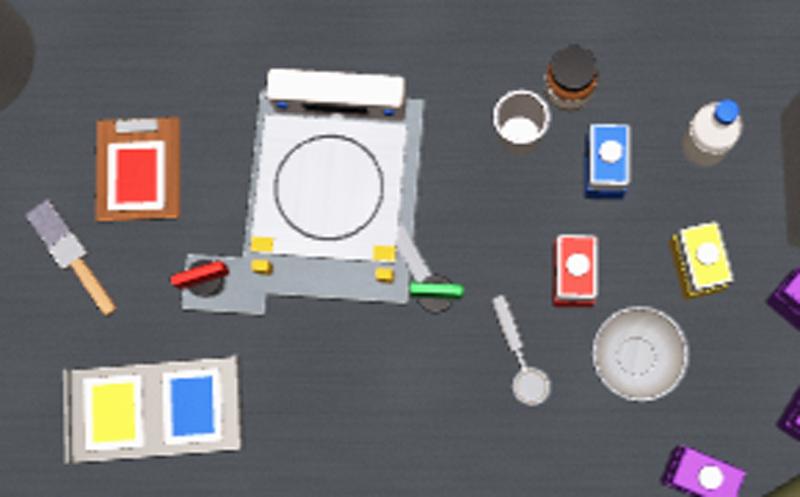

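```bash
cat > m.py <<'E'
from h import *
import sys
def hsvmask(im,W,col,zlo,zhi,box):
    h=cv2.cvtColor(im["color"],cv2.COLOR_RGB2HSV);H,S,V=h[...,0].astype(int),h[...,1],h[...,2]
    m={"red":((H<8)|(H>172)),"green":(H>45)&(H<85),"yellow":(H>18)&(H<32)}[col]&(S>120)&(V>60)
    return m&(W[...,2]>zlo)&(W[...,2]<zhi)&(W[...,0]>box[0])&(W[...,0]<box[1])&(W[...,1]>box[2])&(W[...,1]<box[3])
def bar(im,W,col,box,zlo=.08,zhi=.12):
    p=W[hsvmask(im,W,col,zlo,zhi,box)]
    top=np.percentile(p[:,2],90); q=p[p[:,2]>top-.006]
    r=cv2.minAreaRect((q[:,:2]*1000).astype(np.float32)); d=np.linalg.svd(q[:,:2]-q[:,:2].mean(0))[2][0]
    print(col,len(q),"rect",np.round(r[0],1),np.round(r[1],1),"mean",q.mean(0).round(4),"yaw",np.degrees(np.arctan2(d[1],d[0])).round(1),"top",top.round(4))
def plate(im,W):
    h=cv2.cvtColor(im["color"],cv2.COLOR_RGB2HSV)
    m=(h[...,1]<50)&(h[...,2]>150)&(abs(W[...,0]-.605)<.075)&(abs(W[...,1]-.11)<.075)&(W[...,2]<.08)&(W[...,2]>.02)
    p=W[m]
    for _ in range(3):
        A=np.c_[p[:,:2],np.ones(len(p))]; c=np.linalg.lstsq(A,p[:,2],rcond=None)[0]; r=p[:,2]-A@c; p=p[abs(r)<2.5*r.std()+1e-4]
    print("plane",c.round(4),len(p),r.std().round(5),"tilt",np.degrees(np.arctan(np.hypot(*c[:2]))).round(2)); return c
if __name__=="__main__":
  for n in("scene","top"):
    im=ctrl.get_image(n);W=cloud(im);print(n)
    c=plate(im,W)
    g=lambda x,y:round(float(c@[x,y,1]),4)
    m=hsvmask(im,W,"yellow",.02,.09,(.42,.58,-.05,.26))
    k,l,st,ce=cv2.connectedComponentsWithStats(m.astype(np.uint8))
    for i in range(1,k):
        if st[i,4]>4: p=W[l==i]; q=np.nanmedian(p,0); print("yel",ce[i].round(),st[i,4],q.round(4),"plane there",g(*q[:2]))
    bar(im,W,"red",(.4,.56,.2,.36)); bar(im,W,"green",(.38,.54,-.12,.04))
    bar(im,W,"red",(.38,.56,-.3,-.14),.095,.118)
    b=W[(W[...,2]<.01)&(W[...,0]>.4)&(W[...,0]<.7)&(abs(W[...,1]+.1)<.05)];print("bench z",np.nanmedian(b[:,2]).round(4))
E
python3 m.py
```

```text
scene
plane [-0.034   0.0385  0.069 ] 1960 0.00226 tilt 2.94
yel [354. 153.] 81 [0.5128 0.2051 0.0561] plane there 0.0595
yel [313. 182.] 105 [0.4886 0.0354 0.0499] plane there 0.0537
red 71 rect [476.9 283.2] [13.6 71.6] mean [0.4776 0.2831 0.0985] yaw -72.9 top 0.1008
green 81 rect [454.3 -36.5] [71.2 15.5] mean [ 0.4535 -0.0337  0.0962] yaw -93.7 top 0.0985
red 254 rect [ 478.2 -223.3] [43.3 75.7] mean [ 0.4806 -0.2241  0.1092] yaw -0.6 top 0.1115
bench z -0.0017
top
plane [-0.0385  0.0365  0.0736] 1352 0.0036 tilt 3.04
yel [205. 198.] 39 [0.5217 0.2047 0.0611] plane there 0.061
yel [249. 201.] 36 [0.5102 0.0375 0.0536] plane there 0.0553
yel [204. 206.] 31 [0.4939 0.2097 0.0465] plane there 0.0622
yel [249. 209.] 26 [0.4802 0.0401 0.0478] plane there 0.0565
red 57 rect [475.9 286.4] [13.  68.8] mean [0.4756 0.2875 0.0996] yaw -73.0 top 0.1017
green 49 rect [450.5 -36.4] [67.3 14. ] mean [ 0.4513 -0.0361  0.0986] yaw -93.6 top 0.1009
red 111 rect [ 479.5 -224. ] [37.  71.5] mean [ 0.4769 -0.2235  0.1126] yaw 177.2 top 0.1151
bench z 0.0002
```

The board on the clipboard is red (s1.png 680,160; t1.png 136,175), so I want the red tin at about (0.48, -0.224). Both front corners are high, so both knobs turn anticlockwise, left one first.

```bash
cat >> h.py <<'E'
def plan(p,yaw):
    "numbers to bring TCP to p, tool down, tool y at yaw deg (or +180, nearest)"
    s,t,M=tool(); a=np.radians(yaw); y=np.array([np.cos(a),np.sin(a),0]);z=np.array([0,0,-1.]); T=np.c_[np.cross(y,z),y,z]
    r=R.from_matrix(M.T@T).as_rotvec(degrees=True)
    print("t",round(s["time"],2),"at",t.round(4),"slide",np.round(M.T@(np.array(p)-t)/0.25,3),"ang",(r/30).round(3),"f",np.round(s["ft_force"],1),"q7",round(s["joint_positions"][6],2),"w",round(s["grip_width"],3))
E
python3 -m inch '[{"slide":[0.88,-0.46,0],"angular":[0,0,-1],"claw":1},{"slide":[0.88,-0.46,0],"angular":[0,0,-1],"claw":1},{"slide":[0.88,-0.46,0],"angular":[0,0,-1],"claw":1},{"slide":[0.88,-0.46,0],"angular":[0,0,-1],"claw":1},{"slide":[0.88,-0.46,0],"angular":[0,0,-1],"claw":1},{"slide":[0.88,-0.46,0],"angular":[0,0,-1],"claw":1},{"slide":[0.88,-0.46,0],"angular":[0,0,-1],"claw":1}]' 20
python3 -c "
from h import *
plan([.5,-.15,.234],10);plan([.477,.285,.2],17)"
```

```text
time: 2.6
position: [0.4286, -0.3884, 0.2339]
tool_rot: [2.779, 1.463, -0.0]
ft_force: [0.0, -1.3, 0.4]
grip_width: 0.999
grip_force: 0.0
t 2.6 at [ 0.4286 -0.3884  0.2339] slide [ 0.948 -0.305 -0.001] ang [ 1.000e-03  1.000e-03 -1.483e+00] f [ 0.  -1.3  0.4] q7 0.05 w 0.999
t 2.6 at [ 0.4286 -0.3884  0.2339] slide [ 2.33  -1.366  0.134] ang [ 1.000e-03  1.000e-03 -1.716e+00] f [ 0.  -1.3  0.4] q7 0.05 w 0.999
```

```bash

python3 -m inch '[{"slide":[0.95,-0.3,0],"angular":[0,0,-1],"claw":1},{"slide":[0.95,-0.3,0],"angular":[0,0,-1],"claw":1},{"slide":[0.95,-0.3,0],"angular":[0,0,-1],"claw":1},{"slide":[0.95,-0.3,0],"angular":[0,0,-1],"claw":1},{"slide":[0.95,-0.3,0],"angular":[0,0,-1],"claw":1},{"slide":[0.95,-0.3,0],"angular":[0,0,-1],"claw":1},{"slide":[0.95,-0.3,0],"angular":[0,0,-1],"claw":1}]'
python3 -c "
from h import *
plan([.52,.06,.2],17);plan([.477,.285,.2],17)"
```

```text
time: 3.3
position: [0.501, -0.1524, 0.2337]
tool_rot: [2.31, 2.128, -0.001]
ft_force: [-1.1, -0.6, 0.4]
grip_width: 1.003
grip_force: 0.0
t 3.3 at [ 0.501  -0.1524  0.2337] slide [0.853 0.006 0.134] ang [-0.     0.002 -0.722] f [-1.1 -0.6  0.4] q7 0.13 w 1.003
t 3.3 at [ 0.501  -0.1524  0.2337] slide [ 1.736 -0.238  0.133] ang [-0.     0.002 -0.722] f [-1.1 -0.6  0.4] q7 0.13 w 1.003
```

```bash

python3 -m inch '[{"slide":[0.85,0,0.1],"angular":[0,0,-0.72],"claw":1},{"slide":[0.85,0,0.1],"angular":[0,0,-0.72],"claw":1},{"slide":[0.85,0,0.1],"angular":[0,0,-0.72],"claw":1},{"slide":[0.85,0,0.1],"angular":[0,0,-0.72],"claw":1},{"slide":[0.85,0,0.1],"angular":[0,0,-0.72],"claw":1},{"slide":[0.85,0,0.1],"angular":[0,0,-0.72],"claw":1}]'
python3 -c "
from h import *
plan([.477,.285,.15],17)"
```

```text
time: 3.9
position: [0.5186, 0.0602, 0.2082]
tool_rot: [-1.869, -2.524, 0.0]
ft_force: [-0.5, -0.8, 0.0]
grip_width: 0.999
grip_force: 0.0
t 3.9 at [0.5186 0.0602 0.2082] slide [0.908 0.103 0.233] ang [-0.001 -0.001 -0.001] f [-0.5 -0.8  0. ] q7 0.07 w 0.999
```

```bash

python3 -m inch '[{"slide":[0.91,0.1,0.23],"angular":[0,0,0],"claw":0},{"slide":[0.91,0.1,0.23],"angular":[0,0,0],"claw":0},{"slide":[0.91,0.1,0.23],"angular":[0,0,0],"claw":0},{"slide":[0.91,0.1,0.23],"angular":[0,0,0],"claw":0},{"slide":[0.91,0.1,0.23],"angular":[0,0,0],"claw":0},{"slide":[0.91,0.1,0.23],"angular":[0,0,0],"claw":0},{"slide":[0.91,0.1,0.23],"angular":[0,0,0],"claw":0}]'
python3 -c "
from h import *
plan([.477,.285,.074],17)"
```

```text
time: 4.6
position: [0.4778, 0.2821, 0.1504]
tool_rot: [1.874, 2.52, -0.003]
ft_force: [1.3, -1.5, -0.0]
grip_width: 0.518
grip_force: 0.0
t 4.6 at [0.4778 0.2821 0.1504] slide [0.013 0.    0.305] ang [-0.002  0.003 -0.009] f [ 1.3 -1.5 -0. ] q7 -0.46 w 0.518
```

```bash

python3 -m inch '[{"slide":[0.01,0,0.15],"angular":[0,0,0],"claw":0},{"slide":[0.01,0,0.3],"angular":[0,0,0],"claw":0},{"slide":[0.01,0,0.3],"angular":[0,0,0],"claw":0},{"slide":[0.01,0,0.3],"angular":[0,0,0],"claw":-1},{"slide":[0.01,0,0.3],"angular":[0,0,0],"claw":-1},{"slide":[0.01,0,0.3],"angular":[0,0,0],"claw":-1},{"slide":[0.01,0,0.3],"angular":[0,0,0],"claw":-1},{"slide":[0.01,0,0.3],"angular":[0,0,0],"claw":-1}]' 30
```

```text
time: 5.4
position: [0.4753, 0.2871, 0.0765]
tool_rot: [1.87, 2.524, -0.001]
ft_force: [-0.4, -0.6, 1.1]
grip_width: 0.158
grip_force: 30.0
```

```bash

for i in 1; do :; done
python3 -m inch '[{"slide":[0,0,0],"angular":[0,0,-0.25],"claw":-1},{"slide":[0,0,0],"angular":[0,0,-0.5],"claw":-1},{"slide":[0,0,0],"angular":[0,0,-0.75],"claw":-1},{"slide":[0,0,0],"angular":[0,0,-1],"claw":-1},{"slide":[0,0,0],"angular":[0,0,-1],"claw":-1}]'
python3 -m inch '[{"slide":[0,0,0],"angular":[0,0,-0.25],"claw":-1},{"slide":[0,0,0],"angular":[0,0,-0.5],"claw":-1},{"slide":[0,0,0],"angular":[0,0,-0.75],"claw":-1},{"slide":[0,0,0],"angular":[0,0,-1],"claw":-1},{"slide":[0,0,0],"angular":[0,0,-1],"claw":-1}]'
python3 -m inch '[{"slide":[0,0,0],"angular":[0,0,-0.25],"claw":-1},{"slide":[0,0,0],"angular":[0,0,-0.5],"claw":-1},{"slide":[0,0,0],"angular":[0,0,-0.75],"claw":-1},{"slide":[0,0,0],"angular":[0,0,-1],"claw":-1},{"slide":[0,0,0],"angular":[0,0,-1],"claw":-1}]'
python3 m.py
```

```text
time: 5.9
position: [0.4747, 0.2867, 0.0765]
tool_rot: [-1.149, -2.923, 0.004]
ft_force: [-3.1, -2.8, 7.2]
grip_width: 0.155
grip_force: 30.0
time: 6.4
position: [0.4744, 0.2861, 0.0765]
tool_rot: [-0.353, -3.12, 0.006]
ft_force: [-5.0, -5.7, 8.9]
grip_width: 0.157
grip_force: 30.0
time: 6.9
position: [0.4744, 0.2854, 0.0765]
tool_rot: [0.465, -3.103, 0.007]
ft_force: [-5.5, -6.5, 9.7]
grip_width: 0.16
grip_force: 30.0
scene
plane [-0.0168 -0.0092  0.0617] 1861 0.00222 tilt 1.1
yel [354. 154.] 91 [0.5025 0.2051 0.049 ] plane there 0.0513
yel [313. 182.] 108 [0.4893 0.0366 0.0491] plane there 0.0531
red 13 rect [507.1 293.2] [18.2  9.9] mean [0.5061 0.2919 0.0957] yaw -113.4 top 0.0981
green 93 rect [452.6 -34.6] [71.7 15.2] mean [ 0.4526 -0.0355  0.0975] yaw -92.7 top 0.1001
red 259 rect [ 478.1 -223.2] [43.7 75.1] mean [ 0.4799 -0.2241  0.1093] yaw -1.3 top 0.1116
bench z -0.0015
top
plane [-0.0133 -0.011   0.0612] 1306 0.00355 tilt 0.99
yel [205. 198.] 33 [0.5234 0.2054 0.052 ] plane there 0.052
yel [249. 201.] 35 [0.51   0.0375 0.0545] plane there 0.054
yel [206. 206.] 13 [0.4948 
[... 274 characters left out ...]

  File "m.py", line 9, in bar
    top=np.percentile(p[:,2],90); q=p[p[:,2]>top-.006]
    return _quantile_unchecked(
        a, q, axis, out, overwrite_input, method, keepdims, weights)
    return _ureduce(a,
                    func=_quantile_ureduce_func,
    ...<5 lines>...
                    overwrite_input=overwrite_input,
                    method=method)
    r = func(a, **kwargs)
    result = _quantile(arr,
                       quantiles=q,
    ...<2 lines>...
                       out=out,
                       weights=wgt)
    slices_having_nans = np.isnan(arr[-1, ...])
                                  ~~~^^^^^^^^^
IndexError: index -1 is out of bounds for axis 0 with size 0
```

```bash

python3 -m inch '[{"slide":[0,0,0],"angular":[0,0,-0.25],"claw":-1},{"slide":[0,0,0],"angular":[0,0,-0.5],"claw":-1},{"slide":[0,0,0],"angular":[0,0,-0.5],"claw":-1},{"slide":[0,0,0],"angular":[0,0,-0.5],"claw":0},{"slide":[0,0,0],"angular":[0,0,-0.5],"claw":0},{"slide":[0,0,0],"angular":[0,0,-0.5],"claw":0},{"slide":[0,0,-0.15],"angular":[0,0,-0.5],"claw":0},{"slide":[0,0,-0.3],"angular":[0,0,-0.5],"claw":0},{"slide":[0,0,-0.4],"angular":[0,0,-0.5],"claw":0},{"slide":[0,0,-0.4],"angular":[0,0,-0.5],"claw":0}]'
python3 m.py 2>&1 | grep -v File | head -12
python3 -c "
from h import *
plan([.455,-.036,.16],-2.5);plan([.48,.12,.17],60)"
```

```text
time: 8.0
position: [0.4771, 0.2894, 0.1796]
tool_rot: [-0.862, 3.014, 0.002]
ft_force: [0.5, 0.2, 0.0]
grip_width: 0.497
grip_force: 0.0
scene
plane [-0.011  -0.0175  0.0588] 1844 0.0022 tilt 1.18
yel [354. 154.] 90 [0.5021 0.2064 0.0476] plane there 0.0496
yel [313. 182.] 104 [0.4881 0.0359 0.0496] plane there 0.0528
red 87 rect [477.5 283.9] [68.9 18.9] mean [0.4777 0.2834 0.0982] yaw 33.3 top 0.1001
green 89 rect [452.4 -33.7] [70.4 14.6] mean [ 0.4522 -0.0345  0.0977] yaw -93.6 top 0.0998
red 250 rect [ 479.3 -223.3] [43.7 74.6] mean [ 0.4801 -0.224   0.1091] yaw -1.1 top 0.1116
bench z -0.0016
top
plane [-0.009  -0.0212  0.0595] 1316 0.0036 tilt 1.32
yel [205. 199.] 36 [0.5214 0.2071 0.0512] plane there 0.0505
yel [249. 201.] 35 [0.5099 0.0375 0.0545] plane there 0.0542
t 8.1 at [0.4757 0.2875 0.1761] slide [ 0.754 -1.055  0.064] ang [1.000e-03 2.000e-03 4.147e+00] f [-0.7  0.4 -0.6] q7 1.21 w 0.497
t 8.1 at [0.4757 0.2875 0.1761] slide [ 0.339 -0.578  0.024] ang [-0.000e+00  2.000e-03  2.064e+00] f [-0.7  0.4 -0.6] q7 1.21 w 0.497
```

```bash

python3 -m inch '[{"slide":[0.38,-0.53,0.03],"angular":[0,0,1],"claw":0},{"slide":[0.38,-0.53,0.03],"angular":[0,0,1],"claw":0},{"slide":[0.38,-0.53,0.03],"angular":[0,0,1],"claw":0},{"slide":[0.38,-0.53,0.03],"angular":[0,0,1],"claw":0},{"slide":[0.38,-0.53,0.03],"angular":[0,0,1],"claw":0}]'
python3 -m inch '[{"slide":[0,0,0],"angular":[0,0,1],"claw":0},{"slide":[0,0,0],"angular":[0,0,1],"claw":0},{"slide":[0,0,0],"angular":[0,0,1],"claw":0},{"slide":[0,0,0],"angular":[0,0,1],"claw":0}]'
python3 -m inch '[{"slide":[0,0,0],"angular":[0,0,1],"claw":0},{"slide":[0,0,0],"angular":[0,0,1],"claw":0},{"slide":[0,0,0],"angular":[0,0,1],"claw":0},{"slide":[0,0,0],"angular":[0,0,1],"claw":0},{"slide":[0,0,0],"angular":[0,0,1],"claw":0}]'
python3 -c "
from h import *
plan([.453,-.036,.15],-3.3)"
```

```text
time: 8.6
position: [0.4643, 0.1204, 0.167]
tool_rot: [0.04, -3.139, 0.004]
ft_force: [-0.2, 0.7, -0.5]
grip_width: 0.502
grip_force: 0.0
time: 9.0
position: [0.4641, 0.1269, 0.1679]
tool_rot: [-0.761, -3.046, -0.002]
ft_force: [1.4, -0.3, -0.2]
grip_width: 0.504
grip_force: 0.0
time: 9.5
position: [0.4641, 0.1268, 0.1679]
tool_rot: [-1.518, -2.749, -0.001]
ft_force: [0.2, -0.2, -0.3]
grip_width: 0.5
grip_force: 0.0
t 9.5 at [0.4641 0.1268 0.1679] slide [-0.528 -0.385  0.071] ang [-0.002 -0.003  1.183] f [ 0.2 -0.2 -0.3] q7 0.18 w 0.5
```

```bash

python3 -m inch '[{"slide":[-0.53,-0.385,0.07],"angular":[0,0,1],"claw":0},{"slide":[-0.53,-0.385,0.07],"angular":[0,0,1],"claw":0},{"slide":[-0.53,-0.385,0.07],"angular":[0,0,1],"claw":0},{"slide":[-0.53,-0.385,0.07],"angular":[0,0,1],"claw":0},{"slide":[-0.53,-0.385,0.07],"angular":[0,0,1],"claw":0},{"slide":[-0.53,-0.385,0.07],"angular":[0,0,1],"claw":0},{"slide":[-0.53,-0.385,0.07],"angular":[0,0,1],"claw":0}]'
python3 -c "
from h import *
plan([.453,-.036,.076],-3.3)"
```

```text
time: 10.2
position: [0.4535, -0.0362, 0.151]
tool_rot: [-2.177, -2.264, -0.001]
ft_force: [-0.0, -0.1, 0.0]
grip_width: 0.5
grip_force: 0.0
t 10.2 at [ 0.4535 -0.0362  0.151 ] slide [ 0.001 -0.002  0.3  ] ang [ 0.    -0.002  0.185] f [-0.  -0.1  0. ] q7 0.08 w 0.5
```

```bash

python3 -m inch '[{"slide":[0,0,0.15],"angular":[0,0,0.18],"claw":0},{"slide":[0,0,0.3],"angular":[0,0,0.18],"claw":0},{"slide":[0,0,0.3],"angular":[0,0,0.18],"claw":0},{"slide":[0,0,0.3],"angular":[0,0,0.18],"claw":-1},{"slide":[0,0,0.3],"angular":[0,0,0.18],"claw":-1},{"slide":[0,0,0.3],"angular":[0,0,0.18],"claw":-1},{"slide":[0,0,0.3],"angular":[0,0,0.18],"claw":-1},{"slide":[0,0,0.3],"angular":[0,0,0.18],"claw":-1}]' 30
python3 -m inch '[{"slide":[0,0,0],"angular":[0,0,-0.25],"claw":-1},{"slide":[0,0,0],"angular":[0,0,-0.5],"claw":-1},{"slide":[0,0,0],"angular":[0,0,-0.75],"claw":-1},{"slide":[0,0,0],"angular":[0,0,-1],"claw":-1},{"slide":[0,0,0],"angular":[0,0,-1],"claw":-1},{"slide":[0,0,0],"angular":[0,0,-1],"claw":-1}]'
python3 m.py 2>&1 | grep -E "plane"
```

```text
time: 11.0
position: [0.4502, -0.0386, 0.0761]
tool_rot: [-2.285, -2.15, 0.009]
ft_force: [-9.2, 1.7, 9.6]
grip_width: 0.159
grip_force: 30.0
time: 11.6
position: [0.4528, -0.0381, 0.0762]
tool_rot: [-1.656, -2.669, 0.001]
ft_force: [-1.6, 3.1, 2.6]
grip_width: 0.16
grip_force: 30.0
plane [-0.002  -0.0028  0.0507] 1856 0.00229 tilt 0.2
yel [354. 154.] 90 [0.5015 0.206  0.0479] plane there 0.0492
yel [317. 183.] 42 [0.5097 0.0411 0.05  ] plane there 0.0496
plane [-0.0083 -0.0096  0.057 ] 1267 0.00358 tilt 0.73
yel [205. 199.] 37 [0.5217 0.207  0.0504] plane there 0.0506
yel [246. 201.] 6 [0.5086 0.0491 0.052 ] plane there 0.0523
yel [204. 206.] 30 [0.4934 0.2102 0.0479] plane there 0.0508
yel [247. 209.] 12 [0.4806 0.0453 0.0488] plane there 0.0525
```

```bash

python3 -m inch '[{"slide":[0,0,0],"angular":[0,0,-0.25],"claw":-1},{"slide":[0,0,0],"angular":[0,0,-0.25],"claw":-1},{"slide":[0,0,0],"angular":[0,0,-0.25],"claw":0},{"slide":[0,0,0],"angular":[0,0,-0.25],"claw":0},{"slide":[0,0,0],"angular":[0,0,-0.25],"claw":0},{"slide":[0,0,-0.15],"angular":[0,0,-0.25],"claw":0},{"slide":[0,0,-0.3],"angular":[0,0,-0.25],"claw":0},{"slide":[0,0,-0.45],"angular":[0,0,-0.25],"claw":0},{"slide":[0,0,-0.45],"angular":[0,0,-0.25],"claw":0}]'
python3 - <<'E'
from h import *
import m
for n in("scene","top"):
    im=ctrl.get_image(n);W=cloud(im); m.plate(im,W); m.bar(im,W,"red",(.38,.56,-.3,-.14),.095,.118)
    # cap + ring
    h=cv2.cvtColor(im["color"],cv2.COLOR_RGB2HSV)
    c=W[(h[...,1]<60)&(h[...,2]>150)&(W[...,2]>.114)&(abs(W[...,0]-.48)<.06)&(abs(W[...,1]+.224)<.06)]; print("cap",len(c),np.nanmedian(c,0).round(4))
    r=(h[...,2]<110)&(abs(W[...,0]-.605)<.085)&(abs(W[...,1]-.115)<.085)&(W[...,2]>.035)&(W[...,2]<.065)
    e=cv2.fitEllipse((W[r][:,:2]*1000).astype(np.float32)); print("ring",r.sum(),e)
    p=W[(h[...,1]<50)&(h[...,2]>130)&(abs(W[...,2]-.05)<.015)&(abs(W[...,0]-.6)<.15)&(abs(W[...,1]-.11)<.13)]; print("plate rect",cv2.minAreaRect((p[:,:2]*1000).astype(np.float32)))
plan([.48,-.224,.2],90)
E
```

```text
time: 12.6
position: [0.4566, -0.0395, 0.1932]
tool_rot: [1.473, 2.764, -0.001]
ft_force: [-0.2, -0.6, -0.3]
grip_width: 0.498
grip_force: 0.0
plane [0.0006 0.0022 0.0485] 1847 0.00227 tilt 0.13
red 247 rect [ 478.9 -223.4] [43.8 76.3] mean [ 0.4805 -0.2241  0.1092] yaw -2.0 top 0.1117
cap 77 [ 0.4806 -0.2244  0.1203]
ring 109 ((602.8378295898438, 116.05587005615234), (148.5484619140625, 149.3091583251953), 108.93595123291016)
plate rect ((617.4004516601562, 113.16101837158203), (201.87510681152344, 278.1874694824219), 85.66902160644531)
plane [0.0021 0.0059 0.0488] 1150 0.00351 tilt 0.36
red 99 rect [ 477.8 -223.8] [36.8 74. ] mean [ 0.4767 -0.2236  0.1133] yaw 179.1 top 0.1158
cap 53 [ 0.4762 -0.2228  0.1222]
ring 48 ((603.5847778320312, 115.74131774902344), (147.77528381347656, 148.8419952392578), 103.57366943359375)
plate rect ((624.0896606445312, 114.71165466308594), (200.39370727539062, 243.65914916992188), 85.63615417480469)
t 12.7 at [ 0.4537 -0.0394  0.1891] slide [-0.672 -0.325 -0.042] ang [-0.003  0.005 -1.87 ] f [ 0.3 -0.4 -0.5] q7 0.7 w 0.497
```

```bash

python3 -m inch '[{"slide":[-0.67,-0.32,-0.04],"angular":[0,0,-1],"claw":1},{"slide":[-0.67,-0.32,-0.04],"angular":[0,0,-1],"claw":1},{"slide":[-0.67,-0.32,-0.04],"angular":[0,0,-1],"claw":1},{"slide":[-0.67,-0.32,-0.04],"angular":[0,0,-1],"claw":1},{"slide":[-0.67,-0.32,-0.04],"angular":[0,0,-1],"claw":1},{"slide":[-0.67,-0.32,-0.04],"angular":[0,0,-1],"claw":1},{"slide":[-0.67,-0.32,-0.04],"angular":[0,0,-1],"claw":1}]'
python3 -c "
from h import *
plan([.4785,-.2238,.2],89)"
```

```text
time: 13.4
position: [0.4802, -0.2203, 0.1974]
tool_rot: [-0.704, -3.06, -0.002]
ft_force: [-0.6, -1.4, -0.5]
grip_width: 0.982
grip_force: 0.0
t 13.4 at [ 0.4802 -0.2203  0.1974] slide [ 0.    -0.015 -0.01 ] ang [ 0.002 -0.004 -0.83 ] f [-0.6 -1.4 -0.5] q7 1.37 w 0.982
```

```bash

python3 -m inch '[{"slide":[0,-0.015,0],"angular":[0,0,-0.83],"claw":1},{"slide":[0,-0.015,0],"angular":[0,0,-0.83],"claw":1},{"slide":[0,-0.015,0],"angular":[0,0,-0.83],"claw":1},{"slide":[0,-0.015,0],"angular":[0,0,-0.83],"claw":1},{"slide":[0,-0.015,0],"angular":[0,0,-0.83],"claw":1}]'
python3 -c "
from h import *
plan([.4785,-.2238,.072],89)"
```

```text
time: 13.9
position: [0.4789, -0.2244, 0.1984]
tool_rot: [-0.032, -3.141, 0.001]
ft_force: [-0.4, -0.4, 0.0]
grip_width: 1.003
grip_force: 0.0
t 13.9 at [ 0.4789 -0.2244  0.1984] slide [0.001 0.003 0.506] ang [-0.001 -0.001 -0.006] f [-0.4 -0.4  0. ] q7 1.8 w 1.003
```

```bash

python3 -m inch '[{"slide":[0,0,0.15],"angular":[0,0,0],"claw":1},{"slide":[0,0,0.3],"angular":[0,0,0],"claw":1},{"slide":[0,0,0.4],"angular":[0,0,0],"claw":1},{"slide":[0,0,0.5],"angular":[0,0,0],"claw":1},{"slide":[0,0,0.5],"angular":[0,0,0],"claw":1},{"slide":[0,0,0.5],"angular":[0,0,0],"claw":-1},{"slide":[0,0,0.5],"angular":[0,0,0],"claw":-1},{"slide":[0,0,0.5],"angular":[0,0,0],"claw":-1},{"slide":[0,0,0.5],"angular":[0,0,0],"claw":-1},{"slide":[0,0,0.5],"angular":[0,0,0],"claw":-1}]' 35
```

```text
time: 14.9
position: [0.4792, -0.2257, 0.0742]
tool_rot: [0.031, 3.141, -0.001]
ft_force: [-1.3, 2.3, 2.5]
grip_width: 0.628
grip_force: 1.7
```

```bash

python3 -m inch '[{"slide":[0,0,-0.1],"angular":[0,0,0],"claw":-1},{"slide":[0,0,-0.25],"angular":[0,0,0],"claw":-1},{"slide":[0,0,-0.4],"angular":[0,0,0],"claw":-1},{"slide":[0,0,-0.5],"angular":[0,0,0],"claw":-1},{"slide":[0,0,-0.5],"angular":[0,0,0],"claw":-1},{"slide":[0,0,-0.5],"angular":[0,0,0],"claw":-1}]'
python3 -c "
from h import *
plan([.603,.116,.2],89)"
```

```text
time: 15.5
position: [0.4781, -0.2255, 0.1974]
tool_rot: [-0.031, -3.14, 0.0]
ft_force: [-0.8, -0.4, -5.9]
grip_width: 0.596
grip_force: 35.0
t 15.5 at [ 0.4781 -0.2255  0.1974] slide [-0.473  1.376 -0.011] ang [-0.    -0.003 -0.004] f [-0.8 -0.4 -5.9] q7 1.8 w 0.596
```

```bash

python3 -m inch '[{"slide":[-0.05,0.15,0],"angular":[0,0,0],"claw":-1},{"slide":[-0.1,0.3,0],"angular":[0,0,0],"claw":-1},{"slide":[-0.17,0.5,0],"angular":[0,0,0],"claw":-1},{"slide":[-0.24,0.69,0],"angular":[0,0,0],"claw":-1},{"slide":[-0.24,0.69,0],"angular":[0,0,0],"claw":-1}]'
python3 -m inch '[{"slide":[-0.06,0.17,0],"angular":[0,0,0],"claw":-1},{"slide":[-0.12,0.35,0],"angular":[0,0,0],"claw":-1},{"slide":[-0.18,0.52,0],"angular":[0,0,0],"claw":-1},{"slide":[-0.23,0.69,0],"angular":[0,0,0],"claw":-1},{"slide":[-0.23,0.69,0],"angular":[0,0,0],"claw":-1},{"slide":[-0.23,0.69,0],"angular":[0,0,0],"claw":-1},{"slide":[-0.23,0.69,0],"angular":[0,0,0],"claw":-1}]'
python3 - <<'E'
from h import *
import m
plan([.603,.116,.13],89)
for n in("scene","top"):
    im=ctrl.get_image(n);W=cloud(im); save(im,n+"2")
    m.bar(im,W,"red",(.5,.7,.02,.22),.09,.26)
    h=cv2.cvtColor(im["color"],cv2.COLOR_RGB2HSV); p=W[m.hsvmask(im,W,"red",.08,.26,(.5,.7,.02,.22))]
    print(len(p),np.percentile(p[:,2],[1,5,50,95,99]).round(4))
    if n=="scene": cv2.imwrite("pics/s2.png",cv2.resize(im["color"][60:260,250:460,::-1],(630,600)))
E
```

```text
time: 16.0
position: [0.5422, -0.0438, 0.1967]
tool_rot: [-0.009, -3.14, -0.011]
ft_force: [0.2, 1.3, -4.7]
grip_width: 0.594
grip_force: 35.0
time: 16.7
position: [0.6021, 0.1155, 0.1963]
tool_rot: [-0.031, -3.138, 0.003]
ft_force: [-0.5, -0.7, -4.8]
grip_width: 0.594
grip_force: 35.0
t 16.7 at [0.6021 0.1155 0.1963] slide [-0.004  0.002  0.265] ang [-0.003 -0.006 -0.004] f [-0.5 -0.7 -4.8] q7 1.02 w 0.594
red 82 rect [631.7 120.2] [26.1 50.8] mean [0.6314 0.118  0.2263] yaw -78.8 top 0.2268
295 [0.142  0.1458 0.1752 0.228  0.2295]Traceback (most recent call last):
  File "<stdin>", line 6, in <module>
  File "m.py", line 9, in bar
    top=np.percentile(p[:,2],90); q=p[p[:,2]>top-.006]
    return _quantile_unchecked(
        a, q, axis, out, overwrite_input, method, keepdims, weights)
    return _ureduce(a,
                    func=_quantile_ureduce_func,
    ...<5 lines>...
                    overwrite_input=overwrite_input,
                    method=method)
    r = func(a, **kwargs)
    result = _quantile(arr,
                       quantiles=q,
    ...<2 lines>...
                       out=out,
                       weights=wgt)
    slices_having_nans = np.isnan(arr[-1, ...])
                                  ~~~^^^^^^^^^
IndexError: index -1 is out of bounds for axis 0 with size 0
```

View pics/s2.png

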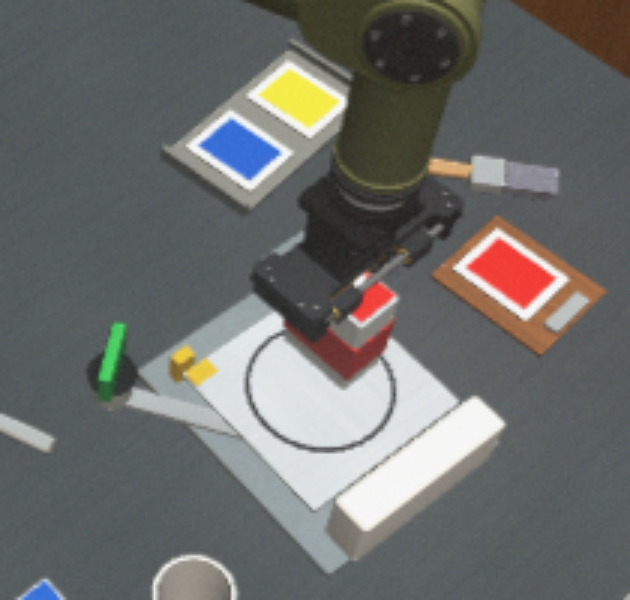

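```bash

python3 -m inch '[{"slide":[0,0,0.06],"angular":[0,0,0],"claw":-1},{"slide":[0,0,0.12],"angular":[0,0,0],"claw":-1},{"slide":[0,0,0.17],"angular":[0,0,0],"claw":-1},{"slide":[0,0,0.2],"angular":[0,0,0],"claw":-1},{"slide":[0,0,0.22],"angular":[0,0,0],"claw":-1},{"slide":[0,0,0.23],"angular":[0,0,0],"claw":-1},{"slide":[0,0,0.23],"angular":[0,0,0],"claw":-1}]'
python3 -m inch '[{"slide":[0,0,0.003],"angular":[0,0,0],"claw":-1},{"slide":[0,0,0.006],"angular":[0,0,0],"claw":-1},{"slide":[0,0,0.01],"angular":[0,0,0],"claw":-1},{"slide":[0,0,0.01],"angular":[0,0,0],"claw":-1}]'
```

```text
time: 17.5
position: [0.603, 0.1173, 0.1409]
tool_rot: [-0.029, -3.141, -0.0]
ft_force: [0.6, -0.1, -5.1]
grip_width: 0.591
grip_force: 35.0
time: 17.9
position: [0.603, 0.1172, 0.1385]
tool_rot: [0.03, 3.141, -0.0]
ft_force: [-0.6, 1.2, -5.3]
grip_width: 0.596
grip_force: 35.0
```

```bash

python3 -m inch '[{"slide":[0,0,0.003],"angular":[0,0,0],"claw":-1},{"slide":[0,0,0.006],"angular":[0,0,0],"claw":-1},{"slide":[0,0,0.01],"angular":[0,0,0],"claw":-1},{"slide":[0,0,0.01],"angular":[0,0,0],"claw":-1}]'
python3 -m inch '[{"slide":[0,0,0.002],"angular":[0,0,0],"claw":-1},{"slide":[0,0,0.004],"angular":[0,0,0],"claw":-1},{"slide":[0,0,0.006],"angular":[0,0,0],"claw":-1},{"slide":[0,0,0.006],"angular":[0,0,0],"claw":-1}]'
python3 -m inch '[{"slide":[0,0,0.002],"angular":[0,0,0],"claw":-1},{"slide":[0,0,0.004],"angular":[0,0,0],"claw":-1},{"slide":[0,0,0.006],"angular":[0,0,0],"claw":-1},{"slide":[0,0,0.006],"angular":[0,0,0],"claw":-1}]'
```

```text
time: 18.3
position: [0.6028, 0.1171, 0.1358]
tool_rot: [-0.03, -3.141, 0.0]
ft_force: [0.7, 0.3, -4.9]
grip_width: 0.595
grip_force: 35.0
time: 18.7
position: [0.6029, 0.1172, 0.1344]
tool_rot: [-0.03, -3.141, 0.0]
ft_force: [-0.3, -0.5, -4.9]
grip_width: 0.598
grip_force: 35.0
time: 19.1
position: [0.6029, 0.1172, 0.1329]
tool_rot: [-0.03, -3.141, 0.0]
ft_force: [-0.4, 0.7, -4.2]
grip_width: 0.592
grip_force: 35.0
```

```bash

python3 -m inch '[{"slide":[0,0,0.002],"angular":[0,0,0],"claw":-1},{"slide":[0,0,0.004],"angular":[0,0,0],"claw":-1},{"slide":[0,0,0.004],"angular":[0,0,0],"claw":-1}]'
python3 -m inch '[{"slide":[0,0,0.002],"angular":[0,0,0],"claw":-1},{"slide":[0,0,0.004],"angular":[0,0,0],"claw":-1},{"slide":[0,0,0.004],"angular":[0,0,0],"claw":-1}]'
```

```text
time: 19.4
position: [0.6029, 0.1172, 0.1319]
tool_rot: [-0.03, -3.141, 0.0]
ft_force: [0.1, -0.8, -4.5]
grip_width: 0.596
grip_force: 35.0
time: 19.7
position: [0.6029, 0.1171, 0.1309]
tool_rot: [-0.03, -3.141, 0.0]
ft_force: [-0.8, 0.8, -4.4]
grip_width: 0.594
grip_force: 35.0
```

```bash

python3 -m inch '[{"slide":[0,0,0.002],"angular":[0,0,0],"claw":-1},{"slide":[0,0,0.004],"angular":[0,0,0],"claw":-1},{"slide":[0,0,0.004],"angular":[0,0,0],"claw":-1}]'
python3 -m inch '[{"slide":[0,0,0.002],"angular":[0,0,0],"claw":-1},{"slide":[0,0,0.004],"angular":[0,0,0],"claw":-1},{"slide":[0,0,0.004],"angular":[0,0,0],"claw":-1}]'
python3 - <<'E'
from h import *
import m
im=ctrl.get_image("scene");W=cloud(im)
p=W[m.hsvmask(im,W,"red",.06,.26,(.5,.7,.02,.22))]; print(np.percentile(p[:,2],[1,5,50,95,99]).round(4)); m.plate(im,W)
cv2.imwrite("pics/s3.png",cv2.resize(im["color"][130:240,300:400,::-1],(545,600),interpolation=cv2.INTER_CUBIC))
E
```

```text
time: 20.0
position: [0.6029, 0.1172, 0.1299]
tool_rot: [-0.03, -3.141, 0.0]
ft_force: [0.4, 0.4, -4.9]
grip_width: 0.595
grip_force: 35.0
time: 20.3
position: [0.603, 0.1172, 0.1293]
tool_rot: [0.03, 3.141, -0.0]
ft_force: [-0.1, -0.1, -3.1]
grip_width: 0.596
grip_force: 35.0
[0.0766 0.0799 0.11   0.1617 0.1834]
plane [-0.0022 -0.0005  0.0504] 1045 0.00237 tilt 0.13
```

```bash

python3 -m inch '[{"slide":[0,0,0.002],"angular":[0,0,0],"claw":-1},{"slide":[0,0,0.002],"angular":[0,0,0],"claw":-1}]'
python3 -m inch '[{"slide":[0,0,0.002],"angular":[0,0,0],"claw":-1},{"slide":[0,0,0.002],"angular":[0,0,0],"claw":-1}]'
```

```text
time: 20.55
position: [0.6032, 0.1172, 0.1292]
tool_rot: [0.03, 3.141, -0.001]
ft_force: [-1.1, -1.3, 1.9]
grip_width: 0.594
grip_force: 35.0
time: 20.75
position: [0.6032, 0.1173, 0.1291]
tool_rot: [0.03, 3.141, -0.001]
ft_force: [-1.2, -1.1, 5.2]
grip_width: 0.595
grip_force: 35.0
```

Seated; release and retreat upward.

```bash

python3 -m inch '[{"slide":[0,0,0],"angular":[0,0,0],"claw":-0.1},{"slide":[0,0,0],"angular":[0,0,0],"claw":1},{"slide":[0,0,0],"angular":[0,0,0],"claw":1},{"slide":[0,0,0],"angular":[0,0,0],"claw":1},{"slide":[0,0,0],"angular":[0,0,0],"claw":1},{"slide":[0,0,-0.08],"angular":[0,0,0],"claw":1},{"slide":[0,0,-0.24],"angular":[0,0,0],"claw":1},{"slide":[0,0,-0.4],"angular":[0,0,0],"claw":1},{"slide":[0,0,-0.5],"angular":[0,0,0],"claw":1},{"slide":[0,0,-0.5],"angular":[0,0,0],"claw":1}]'
python3 -m inch '[{"slide":[0.2,-0.6,0],"angular":[0,0,0],"claw":1},{"slide":[0.2,-0.6,0],"angular":[0,0,0],"claw":1},{"slide":[0.2,-0.6,0],"angular":[0,0,0],"claw":1},{"slide":[0.2,-0.6,0],"angular":[0,0,0],"claw":1},{"slide":[0.2,-0.6,0],"angular":[0,0,0],"claw":1}]'
python3 - <<'E'
from h import *
import m
for n in("scene","top"):
    im=ctrl.get_image(n);W=cloud(im)
    m.plate(im,W); 
    try: m.bar(im,W,"red",(.5,.7,.02,.22),.13,.18)
    except Exception as e: print(e)
    if n=="scene": cv2.imwrite("pics/s4.png",cv2.resize(im["color"][70:360,80:480,::-1],(800,580)))
E
```

```text
time: 21.75
position: [0.6048, 0.1185, 0.2572]
tool_rot: [0.03, 3.135, 0.002]
ft_force: [0.7, 0.4, 0.5]
grip_width: 1.001
grip_force: 0.0
time: 22.25
position: [0.5494, -0.0352, 0.252]
tool_rot: [-0.039, -3.14, 0.002]
ft_force: [-0.4, 0.7, 0.1]
grip_width: 1.002
grip_force: 0.0
plane [0.0008 0.0022 0.0483] 1061 0.0023 tilt 0.14
red 232 rect [604.  117.5] [45.5 74.9] mean [0.6063 0.116  0.1592] yaw -1.4 top 0.1615
plane [-0.0002 -0.0013  0.0508] 496 0.00381 tilt 0.08
red 124 rect [604.1 116.7] [75.5 40.8] mean [0.6061 0.1169 0.1623] yaw 178.6 top 0.1651
```

View pics/s4.png

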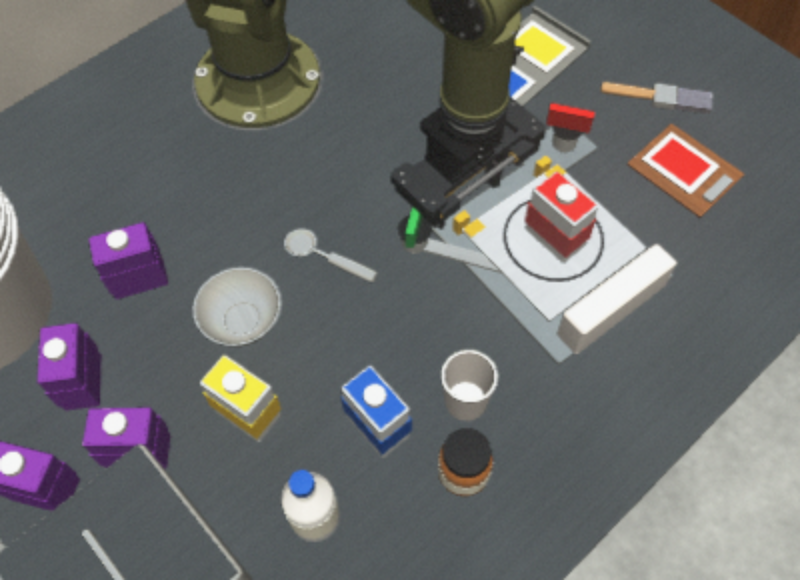

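The red tin stands upright in the ring (562,215), the plate is level, and everything else stands where it was.

```bash
python3 -c "
from bench import ctrl
print(ctrl.close_job())"
```

```text
the job is handed in; nothing more can be done
None
```

The job is handed in (no verdict came back): the plate measures level to about 0.15°, the red tin stands upright about 2 mm from the ring's centre, and in the last picture nothing else had moved.

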